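Lever up the marble drying slab and shim its edge

ROBOT

A 6-joint arm with a two-finger parallel gripper is mounted at the origin on the work surface. World frame = base frame: x ahead of the robot, y to its left, z up, the work surface at z = 0. Lengths are in m, angles in degrees, forces in N, time in s.
With the tool pointing down it reaches from about 0.4 to 0.825 m from the base axis. Payload 7 kg.
Tool frame: the origin (TCP) lies midway between the tips of the shut fingers; the grasp point (between the pads) lies 19 mm behind it; z points along the fingers, y is the direction in which the jaws open and shut (so a half turn about z gives the same grasp; the last joint's range is limited). The gripper opens to 88 mm and grips with 3 to 60 N. Pads are 19 mm wide; open, the fingers measure 130 mm over their backs; the gripper's body (78 mm by 193 mm) begins 47 mm behind the grasp point.
Start: joints at [92.997, 20.546, 0.682, 0, -70.136, -16.507], TCP at [0.158, 0.656, 0.227] pointing down, gripper open.
Joint ranges: [-176.03, 176.03], [-82.01, 121.73], [-58.28, 71.71], [-173.87, 95.51], [-174.79, -0.11], [-173.66, 173.66]. Speed limits (degrees/s): [136.94, 136.94, 172.46, 180, 180, 180].

INTERFACE

Orientations are given as [roll, pitch, yaw] about the fixed x, y, z axes, in that order (R = Rz(yaw) Ry(pitch) Rx(roll)).
In Python, from plant import r gives the robot as it stands. The module is installed in compiled form; this text tells all that it offers.
- The arm moves only by the tool send_rows, never from a script. Its argument "motion" is a list of rows, each an object with "travel": the shift along the tool's x, y, z in m, a list of three; "spin": the turn about the tool's z in degrees. In form: [{"travel": [tx, ty, tz], "spin": spin}, ...]. A call has 1 to 5 rows; each row shifts and turns the pose as measured when the row begins, along the tool's axes as they then stand; what a row does not reach is not made up. A row lasts 1/12 s, in which the tool goes at most 41.7 mm and 7.16 degrees, less where a joint would pass 70% of its speed; a pose out of reach is approached as far as the arm can. A call is refused whole if a number of a shift passes 0.0417 or a number of a turn 7.16, either way. A call with a gripper value outside its range is refused whole. "gripper" is the gripper command: -1 is shut, 1 is fully open, values between are in proportion, set as the call begins (left out, the last holds). The fingers move at their own pace and stop on an object; "squeeze" is the grip in N (left out, the last holds). Time passes only in rows, so rows that do not move let the fingers close. It gives the time, the measured TCP pose, the force and the opening at its end, in the units of the state.
- r.get_state(): the state, without advancing time (a new reading comes with each control period).
- r.capture(name): name is "scene" or "side" or "wrist"; returns (picture, depth): 480x640x3 uint8, blue, green, red; 480x640 float32, m along the optical axis (not along the pixel's ray), 0 where there is no reading.
- r.get_calibration(name): a dict with "fov_y" (degrees; the focal length in pixels is half the picture's height over the tangent of half this angle, whatever the lens; pixels are square), "cx", "cy" (the principal point, pixels), "origin" and "orientation" of the camera in the world. Camera axes: x right, y down, z forward; pixel columns grow to the right and rows downward; lengths in m; the calibration is good to about 2 mm. The wrist camera is an equidistant fisheye: a pixel r from the principal point sees the ray r / f radians off the axis. A picture is of the moment at which its call begins: read the wrist's pose just before it. get_calibration takes no time and is no camera call; for the wrist camera it gives the pose at the moment of the call.
- r.close_job(): hands the job in, once; it reports no verdict.
Trained networks look in the newest picture that a camera, given by its name, has taken for a name from the list of things; names that differ only in an ending like _2 or _b are one class to them, and where a whole thing is asked for, a point or a joint stands for the part that bears it (a point fixed in the world has none). Each returns a list of dicts, best first, with "conf" (0 to 1); they miss things now and then, are a little off and sometimes report something else, mostly with a low value. They report only what shows in the picture. A call takes as long as a camera call. They do not tell look-alikes from the thing itself.
- r.boxes_of(camera, target): "at" ([x, y, z] in m, in the coordinates of the camera as it stood for that picture, good to about 4 mm: the middle of the surface that is visible of it).
- r.pinpoint(camera, target): "at" ([x, y, z] in m, in the coordinates of the camera as it stood for that picture, good to about 4 mm: a listed point, or the origin of a listed thing).
The state is a dict: "time_s": time; "joints": joint angles; "qd": joint speeds; "joint_torque": joint torques, N m; "tcp_pos": TCP position; "eef_rot": TCP orientation; "contact_force": force on the tool from outside, world axes, zero at the start; "moment": the same for the moment, N m; "gripper_width": finger opening in m.
Only numpy, scipy, OpenCV 4.12 (cv2) and the standard library are available. Lean on these libraries where they do the work, as an engineer would, in place of code of your own. Each camera call takes 0.05 s, during which the arm holds its last target. There are 200 camera calls.

TASK

Lever the pry bar's rubber handle all the way down over its fulcrum block, so that the marble slab's edge rises. The bar is stiff and stays down: leave it there, then slip the wooden shim (the middle one in thickness of the three wooden pieces) flat on the bench under the raised edge beside the bar, square to the edge and with about half of its length beneath the slab, and let go. Do not shove the slab out of place or tip it over.

Things in the scene. Friction and masses are not known exactly. Their poses are not given: they have to be found in the camera images.
- pry_bar (a joint): Angle (rad) of the steel pry bar on the pin of its small dark wooden fulcrum block. 0: handle up, 0.4 rad above level; grows as the handle goes down; 0.5: end stop, 0.1 rad below level. Starts at 0 to 0.08. Stiff pivot: it holds bar and slab wherever left; pressing at the grip point takes 5 to 12 N. The toe reaches 27 mm under the slab; at 0.5 the slab's edge is 46 mm above the bench.
- pry_bar_grip (a point): Grip point, 45 mm from the bar's outer end, mid-depth in its black rubber handle (110 long, 20 wide, 18 mm thick). Its x points along the bar to the pivot and slab, y is level along the pin. Pivot: 165 mm along +x, 45 mm above the bench. Height of the point: 109 mm with handle up, 29 mm fully down. Grasp across the bar from above; the bar may turn between the finger pads.
- slab: White marble slab, 200 (x) by 240 (y) by 20 mm, 2.3 kg, on four cork feet 24 mm high. Origin: centre, at the feet's bottoms. Edge to raise: x = -100 mm; the bar enters there at y = -60; its block (60 mm wide) stands 20 to 64 mm outside. Free depth to the front feet 80 mm; feet at |y| 80 to 110. Good place for the shim: y = +40. Bar down: tipped 0.13 rad, edge's top 67 mm up.
- shim: Plain light wooden block, 120 (x) by 40 (y) by 32 mm thick, lying flat; origin: centre of its underside. Too thick for the unraised slab; with the bar down it has about 8 mm to spare. Beside it, in any order, lie a thin slat (120 by 40 by 8 mm) and a thick block (90 by 45 by 60 mm) of the same wood, not wanted. At least 20 mm free on each side for a finger.
There are look-alikes about, which are no part of the job. Leave any green or turquoise look-alike of the shim alone.

How it is judged:
By the outcome, as a careful person would: the job done as asked, in the order asked, and still so for the second after the job is handed in, with the robot touching nothing.
It also fails if it takes over 48 s, if anything falls off the work surface, if the arm or the gripper's body presses on something with over 40 N, if the wrist force passes 120 N, or if a joint passes its speed limit or range.

## Working session

There is one attempt and no reset: what is moved stays moved. The work goes in short steps, Python scripts to look and compute and a tool call to move; the robot and the scene stay as the last step left them, time stands still between calls to the robot, and variables do not carry over. Pictures are saved under pics/ and viewed, about 8 in all and at most 12, crops included, and the job is handed in when it is done.

Besides the shell and the picture viewer there is one more tool, called as name(argument=value, ...) on one line, values as JSON. send_rows: Moves the arm, as the interface text tells. Its arguments: {"type":"object","properties":{"motion":{"type":"array"},"gripper":{"type":"number"},"squeeze":{"type":"number"}},"required":["motion"]}

```bash
mkdir -p pics; cat > h.py <<'E'
import numpy as np, cv2
from plant import r
from scipy.spatial.transform import Rotation as R
def pose(c):
    o=c["orientation"]; o=np.array(o,float)
    M=R.from_euler('xyz',o,degrees=True).as_matrix() if o.shape==(3,) else (o if o.shape==(3,3) else R.from_quat(o).as_matrix())
    return M,np.array(c["origin"])
def w(c,p): M,t=pose(c); return M@np.array(p)+t
def cloud(c,d):
    f=240/np.tan(np.radians(c["fov_y"]/2)); v,u=np.mgrid[:480,:640]
    P=np.stack([(u-c["cx"])*d/f,(v-c["cy"])*d/f,d],-1); M,t=pose(c); return P@M.T+t
E
python3 - <<'E'
from h import *
s=r.get_state(); print(s)
for n in("scene","side"):
    c=r.get_calibration(n); print(c)
    im,d=r.capture(n); cv2.imwrite(f"pics/{n}0.png",im); np.save(f"{n}0.npy",d)
    for f,ts in((r.pinpoint,["pry_bar_grip","slab","shim"]),(r.boxes_of,["shim","pry_bar"])):
        for t in ts:
            for k in f(n,t): print(n,f.__name__,t,k["conf"],w(c,k["at"]).round(3), {a:b for a,b in k.items() if a not in("conf",)})
E
```

```text
{'time_s': 0.0, 'joints': array([ 9.29969251e+01,  2.05908036e+01,  6.33052206e-01, -2.16330114e-02,
       -7.01339090e+01, -1.65044395e+01]), 'qd': array([ 0.01138419, -0.02042703,  0.06253777, -0.07874189, -0.07218489,
        0.06646711]), 'joint_torque': array([ 5.11237213e-04, -5.82718277e+01,  2.93062645e+01,  6.99768305e+00,
        7.06877807e-03, -1.49211683e-04]), 'tcp_pos': array([0.15759228, 0.65584262, 0.22561956]), 'eef_rot': array([ 1.79906338e+02, -6.54408005e-03, -1.35148767e+01]), 'contact_force': array([-0.19180219,  0.45435534,  0.41033017]), 'moment': array([-0.04718237,  0.0615242 ,  0.03675618]), 'gripper_width': 0.08816187593163372}
{'fov_y': 42.64707640096934, 'cx': 312.53581086079276, 'cy': 236.83166595106064, 'origin': array([ 1.18410029, -0.81025973,  1.04919129]), 'orientation': array([-132.54601817,   -0.20417501,   43.34274252])}
scene call pry_bar_grip 0.97 [ 0.63  -0.049  0.106] {'at': [0.1163, 0.0639, 1.3261]}
scene call slab 0.64 [0.512 0.226 0.001] {'at': [0.2191, -0.0486, 1.6043]}
scene call shim 0.74 [ 0.629 -0.287 -0.003] {'at': [-0.0488, 0.259
[... 833 characters left out ...]
363, 1.2355]}
side call slab 0.79 [0.517 0.226 0.003] {'at': [-0.0787, -0.054, 1.4637]}
side call shim 0.97 [ 0.283 -0.356 -0.001] {'at': [-0.0471, 0.2637, 0.9235]}
side call shim 0.78 [ 0.629 -0.283 -0.005] {'at': [0.2367, 0.1664, 1.1118]}
side call shim 0.59 [ 0.502 -0.149  0.001] {'at': [0.0649, 0.1237, 1.1664]}
side call shim 0.97 [ 0.274 -0.37   0.031] {'at': [-0.0483, 0.2434, 0.893]}
side call shim 0.82 [ 0.499 -0.157  0.033] {'at': [0.0663, 0.1001, 1.143]}
side call shim 0.74 [ 0.619 -0.297  0.028] {'at': [0.2339, 0.1468, 1.0808]}
side call shim 0.44 [ 0.609 -0.019  0.097] {'at': [0.1099, -0.0401, 1.2596]}
side call pry_bar 0.84 [ 0.612 -0.022  0.096] {'at': [0.1137, -0.0387, 1.2589]}
```

View pics/scene0.png

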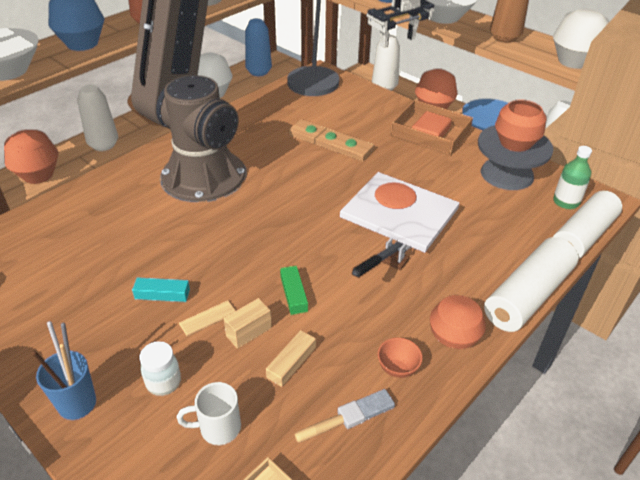

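View pics/side0.png

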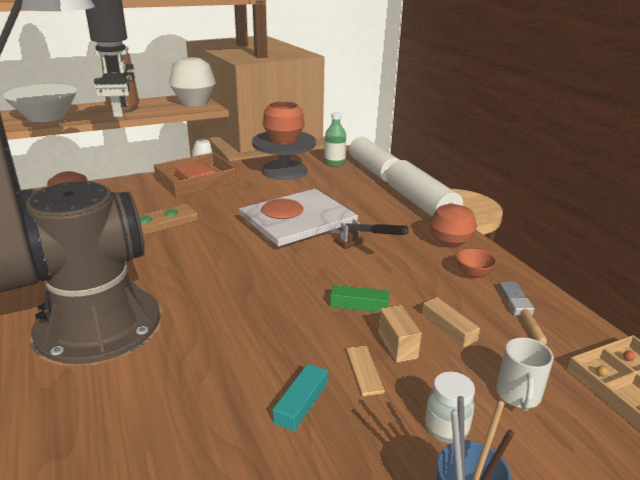

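Candidates for the shim in the scene picture:
- plain block (291,357), about 30 mm high
- thick block (248,322)
- slat (208,318)
- green look-alike (294,290)
- turquoise look-alike (161,290)

The choice is (291,357), which is at (450,321) in side. Next I measure its thickness and pose, and those of the slab and bar, from depth and a close crop.

```bash
python3 - <<'E'
from h import *
crops=[]
for n in("scene","side"):
    c=r.get_calibration(n); d=np.load(f"{n}0.npy"); P=cloud(c,d); im=cv2.imread(f"pics/{n}0.png"); ok=d>0
    near=lambda x,y,rad:ok&(np.hypot(P[...,0]-x,P[...,1]-y)<rad)
    def rect(m,name):
        q=P[m]; 
        k=cv2.minAreaRect((q[:,:2]*1000).astype(np.float32)); print(n,name,len(q),"z",np.median(q[:,2]).round(4),k, cv2.boxPoints(k).round(0).tolist())
    sh=near(.629,-.285,.08); z=P[...,2]
    print(np.percentile(z[sh],[2,50,90,99]).round(4))
    rect(sh&(z>.024)&(z<.042),"shim top")
    m=near(.515,.226,.19)&(z>.034)&(z<.052)&(im.min(-1)>120); rect(m,"slab")
    m=near(.628,-.04,.09)&(z>.06); q=P[m]; rect(m,"bar"); mu=q.mean(0); V=np.linalg.svd(q-mu,full_matrices=0)[2][0]; print(mu.round(4),V.round(3), np.percentile((q-mu)@V,[1,99]))
    u0,v0=((291,357) if n=="scene" else (450,321)); crops.append(cv2.resize(im[v0-60:v0+40,u0-90:u0+40],None,fx=3,fy=3))
    u0,v0=((385,255) if n=="scene" else (370,230)); crops.append(cv2.resize(im[v0-50:v0+50,u0-65:u0+65],None,fx=3,fy=3))
cv2.imwrite("pics/crop.png",np.vstack([np.hstack(crops[:2]),np.hstack(crops[2:])]))
E
```

```text
[-0.0033  0.0021  0.033   0.036 ]
scene shim top 1048 z 0.0323 ((633.3048095703125, -285.58660888671875), (42.63793182373047, 121.77959442138672), 8.742879867553711) [[603.0, -229.0], [621.0, -349.0], [664.0, -343.0], [645.0, -222.0]]
scene slab 4203 z 0.044 ((521.9572143554688, 201.66653442382812), (243.28057861328125, 261.4896240234375), 9.940434455871582) [[380.0, 309.0], [425.0, 52.0], [664.0, 94.0], [619.0, 351.0]]
scene bar 423 z 0.1087 ((625.04150390625, -25.39061737060547), (21.906095504760742, 148.81011962890625), 9.663328170776367) [[602.0, 46.0], [627.0, -101.0], [648.0, -97.0], [623.0, 50.0]]
[ 0.6289 -0.0368  0.1065] [ 0.15  -0.919  0.366] [-0.08951362  0.06231102]
[-0.0021  0.0023  0.0324  0.0342]
side shim top 919 z 0.0318 ((632.2223510742188, -286.264892578125), (43.82297897338867, 122.87850952148438), 8.280484199523926) [[602.0, -229.0], [619.0, -350.0], [663.0, -344.0], [645.0, -222.0]]
side slab 2846 z 0.0438 ((521.9282836914062, 199.52345275878906), (243.90380859375, 258.9543151855469), 9.580577850341797) [[380.0, 307.0], [423.0, 52.0], [664.0, 92.0], [621.0, 347.0]]
side bar 418 z 0.1054 ((621.9544067382812, -25.64417266845703), (24.990192413330078, 148.5874786376953), 10.67044734954834) [[596.0, 45.0], [623.0, -101.0], [648.0, -96.0], [620.0, 50.0]]
[ 0.6201 -0.0388  0.1029] [ 0.171 -0.911  0.376] [-0.09342277  0.06307127]
```

View pics/crop.png

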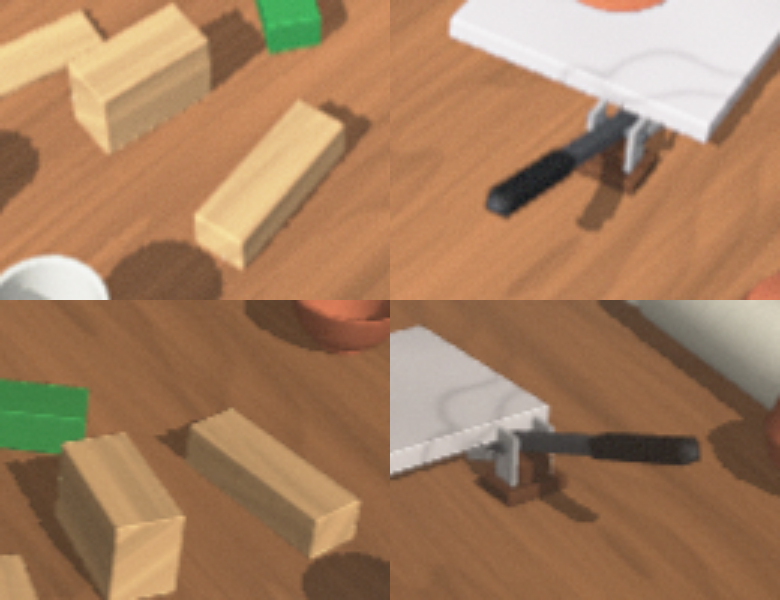

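The crop confirms the choice: the plain block, top 32 mm up, is the middle one, clear of the thick block on its left. The bar goes in at the slab's right-hand part. First I turn the tool to yaw -80.4, then travel to above the handle.

send_rows(motion=[{"travel": [0,0,0],"spin": 6.7},{"travel": [0,0,0],"spin": 6.7},{"travel": [0,0,0],"spin": 6.7},{"travel": [0,0,0],"spin": 6.7},{"travel": [0,0,0],"spin": 6.7}], gripper=0.3)

```text
time_s: 1.02
tcp_pos: [0.1577, 0.6563, 0.2268]
eef_rot: [-180.0, 0.0, -48.2]
contact_force: [0.7, -0.3, -0.0]
gripper_width: 0.0604
```

send_rows(motion=[{"travel": [0,0,0],"spin": 6.7},{"travel": [0,0,0],"spin": 6.7},{"travel": [0,0,0],"spin": 6.7},{"travel": [0,0,0],"spin": 6.7},{"travel": [0,0,0],"spin": 6.7}])

```text
time_s: 1.43
tcp_pos: [0.1577, 0.6563, 0.227]
eef_rot: [-180.0, 0.0, -83.4]
contact_force: [-0.1, 0.8, -0.5]
gripper_width: 0.0569
```

send_rows(motion=[{"travel": [0.036,-0.016,0],"spin": 0},{"travel": [0.036,-0.016,0],"spin": 0},{"travel": [0.036,-0.016,0],"spin": 0},{"travel": [0.036,-0.016,0],"spin": 0},{"travel": [0.036,-0.016,0],"spin": 0}])

```text
time_s: 1.85
tcp_pos: [0.2559, 0.4855, 0.2236]
eef_rot: [-180.0, -0.1, -83.6]
contact_force: [2.0, 0.4, 0.2]
gripper_width: 0.0568
```

```bash
cat >> h.py <<'E'
def to(x,y,z,yaw):
    s=r.get_state(); p=s["tcp_pos"]; M=R.from_euler('xyz',s["eef_rot"],degrees=True).as_matrix()
    print("tool shift",(M.T@(np.array([x,y,z])-p)).round(4),"spin",round((s["eef_rot"][2]-yaw+180)%360-180,2),"rot",s["eef_rot"].round(2),"p",p.round(4),"F",s["contact_force"].round(1),"w",round(s["gripper_width"],4),"t",s["time_s"])
E
python3 - <<'E'
from h import *
to(.629,-.051,.18,-80.4)
# obstacles near the shim
c=r.get_calibration("scene"); P=cloud(c,np.load("scene0.npy"))
for n,u0,u1,v0,v1 in(("mug",178,240,382,445),("thick",222,272,298,346),("jar",140,180,342,395),("bowl",378,422,338,376)):
    q=P[v0:v1,u0:u1].reshape(-1,3); q=q[q[:,2]>.015]; print(n,np.percentile(q,[2,98],axis=0).round(3).tolist())
E
```

```text
tool shift [ 0.5745 -0.3113  0.0443] spin -3.24 rot [-1.7999e+02 -6.0000e-02 -8.3640e+01] p [0.2559 0.4855 0.2236] F [2.  0.4 0.2] w 0.0568 t 1.85
mug [[0.602, -0.537, 0.017], [0.677, -0.447, 0.092]]
thick [[0.487, -0.339, 0.017], [0.538, -0.251, 0.065]]
jar [[0.455, -0.529, 0.018], [0.515, -0.468, 0.094]]
bowl [[0.76, -0.189, 0.016], [0.844, -0.105, 0.048]]
```

send_rows(motion=[{"travel": [0.036,-0.0195,0],"spin": -3.2},{"travel": [0.036,-0.0195,0],"spin": 0},{"travel": [0.036,-0.0195,0],"spin": 0},{"travel": [0.036,-0.0195,0],"spin": 0},{"travel": [0.036,-0.0195,0],"spin": 0}])

```text
time_s: 2.27
tcp_pos: [0.3804, 0.3183, 0.2256]
eef_rot: [-179.9, 0.2, -80.1]
contact_force: [0.0, 0.0, -0.6]
gripper_width: 0.0569
```

send_rows(motion=[{"travel": [0.036,-0.0195,0],"spin": 0},{"travel": [0.036,-0.0195,0],"spin": 0},{"travel": [0.036,-0.0195,0],"spin": 0},{"travel": [0.036,-0.0195,0],"spin": 0},{"travel": [0.036,-0.0195,0],"spin": 0}])

```text
time_s: 2.68
tcp_pos: [0.5084, 0.1537, 0.2282]
eef_rot: [-179.5, 0.4, -79.9]
contact_force: [1.0, 1.8, -0.6]
gripper_width: 0.0572
```

```bash
python3 -c "
from h import *
to(.629,-.051,.18,-80.4)"
```

```text
tool shift [ 0.223  -0.0825  0.0474] spin 0.47 rot [-179.55    0.37  -79.93] p [0.5084 0.1537 0.2282] F [ 1.   1.8 -0.6] w 0.0572 t 2.6833
```

send_rows(motion=[{"travel": [0.036,-0.0135,0],"spin": 0.5},{"travel": [0.036,-0.0135,0.0],"spin": 0},{"travel": [0.036,-0.0135,0.0],"spin": 0},{"travel": [0.036,-0.0135,0.01],"spin": 0},{"travel": [0.036,-0.0135,0.015],"spin": 0}])

```text
time_s: 3.1
tcp_pos: [0.6116, -0.0204, 0.2073]
eef_rot: [-179.0, 0.4, -80.4]
contact_force: [1.2, 2.3, 0.5]
gripper_width: 0.0573
```

send_rows(motion=[{"travel": [0.036,-0.012,0.02],"spin": 0},{"travel": [0.0,0.0,0],"spin": 0},{"travel": [0,0,0],"spin": 0}])

```text
time_s: 3.35
tcp_pos: [0.6307, -0.0604, 0.184]
eef_rot: [-179.2, 0.4, -80.8]
contact_force: [0.1, 0.7, 0.3]
gripper_width: 0.0568
```

```bash
python3 - <<'E'
from h import *
to(.629,-.051,.09,-80.4)
c=r.get_calibration("wrist"); im,d=r.capture("wrist"); cv2.imwrite("pics/w1.png",im)
for t in("pry_bar_grip","slab","shim"):
    for k in r.pinpoint("wrist",t): print(t,k["conf"],w(c,k["at"]).round(4))
E
```

```text
tool shift [-0.0089  0.0015  0.0941] spin -0.43 rot [-179.2     0.36  -80.83] p [ 0.6307 -0.0604  0.184 ] F [0.1 0.7 0.3] w 0.0568 t 3.35
pry_bar_grip 0.67 [ 0.6274 -0.0513  0.1053]
shim 0.81 [ 0.5008 -0.1469  0.0022]
```

View pics/w1.png

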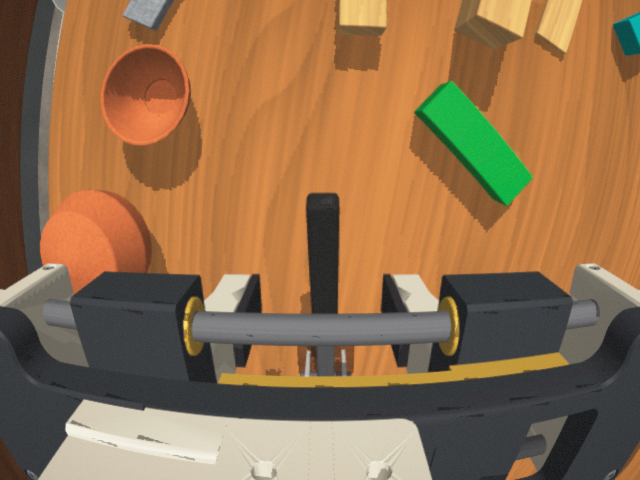

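The wrist view shows the black handle (column ~322) centred between the open fingers (260 and 383), with nothing else in the way. I descend and grasp with a light squeeze so the bar can turn.

send_rows(motion=[{"travel": [-0.004,0.001,0.024],"spin": -0.4},{"travel": [-0.004,0.0005,0.024],"spin": 0},{"travel": [-0.001,0,0.024],"spin": 0},{"travel": [0,0,0.022],"spin": 0},{"travel": [0,0,0],"spin": 0}])

```text
time_s: 3.97
tcp_pos: [0.6317, -0.0406, 0.0969]
eef_rot: [-178.2, 0.4, -79.6]
contact_force: [-0.1, 0.1, -1.2]
gripper_width: 0.057
```

send_rows(motion=[{"travel": [0,0,0],"spin": 0},{"travel": [0,0,0],"spin": 0},{"travel": [0,0,0],"spin": 0},{"travel": [0,0,0],"spin": 0},{"travel": [0,0,0],"spin": 0}], gripper=-1, squeeze=25)

```text
time_s: 4.38
tcp_pos: [0.6313, -0.0376, 0.1026]
eef_rot: [-178.1, 0.3, -79.4]
contact_force: [-12.1, -4.4, -1.5]
gripper_width: 0.0293
```

```bash
python3 -c "
from h import *
to(.631,-.064,.01,-80.4)"
```

```text
tool shift [0.0264 0.0081 0.0922] spin 1.04 rot [-178.14    0.35  -79.36] p [ 0.6313 -0.0376  0.1026] F [-12.1  -4.4  -1.5] w 0.0293 t 4.3833
```

send_rows(motion=[{"travel": [0.005,0.003,0.004],"spin": 0.5},{"travel": [0.005,0.002,0.004],"spin": 0.5},{"travel": [0,0,0.002],"spin": 0},{"travel": [0,0,0],"spin": 0}])

```text
time_s: 4.72
tcp_pos: [0.6281, -0.046, 0.0947]
eef_rot: [-178.0, 0.6, -80.4]
contact_force: [1.7, -1.1, -8.2]
gripper_width: 0.0194
```

```bash
python3 -c "
from h import *
to(.631,-.064,.01,-80.4)"
```

```text
tool shift [0.0191 0.0031 0.0844] spin -0.03 rot [-177.95    0.61  -80.43] p [ 0.6281 -0.046   0.0947] F [ 1.7 -1.1 -8.2] w 0.0194 t 4.7167
```

send_rows(motion=[{"travel": [0.0035,0,0.01],"spin": 0},{"travel": [0.0035,0,0.01],"spin": 0},{"travel": [0.003,0,0.01],"spin": 0},{"travel": [0.0025,0,0.01],"spin": 0},{"travel": [0.002,0,0.01],"spin": 0}])

```text
time_s: 5.13
tcp_pos: [0.6302, -0.0578, 0.0489]
eef_rot: [-177.9, 0.8, -80.4]
contact_force: [-6.3, 8.1, 8.3]
gripper_width: 0.02
```

send_rows(motion=[{"travel": [0.001,0,0.009],"spin": 0},{"travel": [0.001,0,0.009],"spin": 0},{"travel": [0.0,0,0.009],"spin": 0},{"travel": [0,0,0.007],"spin": 0},{"travel": [0,0,0.005],"spin": 0}])

```text
time_s: 5.55
tcp_pos: [0.6307, -0.0593, 0.0167]
eef_rot: [-177.9, 0.8, -80.3]
contact_force: [-16.4, 1.0, 38.3]
gripper_width: 0.0204
```

```bash
python3 - <<'E'
from h import *
to(.631,-.064,.01,-80.4)
c=r.get_calibration("side"); im,d=r.capture("side"); cv2.imwrite("pics/s1.png",cv2.resize(im[150:300,200:450],None,fx=3,fy=3))
P=cloud(c,d)
m=(im.min(-1)>110)&(np.hypot(P[...,0]-.53,P[...,1]-.15)<.16)&(P[...,2]>.03)&(P[...,2]<.09)&(P[...,1]>.12)
q=P[m]; A=np.c_[q[:,:2]-[.517,.23],np.ones(len(q))]; k=np.linalg.lstsq(A,q[:,2],rcond=None)[0]; print("plane",k, "tilt",np.hypot(*k[:2]))
for n in("pry_bar_grip","slab"):
    for k in r.pinpoint("side",n): print(n,k["conf"],w(c,k["at"]).round(3))
E
```

```text
tool shift [0.0048 0.0008 0.0066] spin 0.07 rot [-177.91    0.79  -80.33] p [ 0.6307 -0.0593  0.0167] F [-16.4   1.   38.3] w 0.0204 t 5.55
plane [ 0.01572226 -0.06714016  0.05506307] tilt 0.06895643625214706
pry_bar_grip 0.53 [ 0.627 -0.063  0.027]
slab 0.7 [ 0.63  -0.064  0.027]
slab 0.59 [0.517 0.227 0.013]
```

View pics/s1.png

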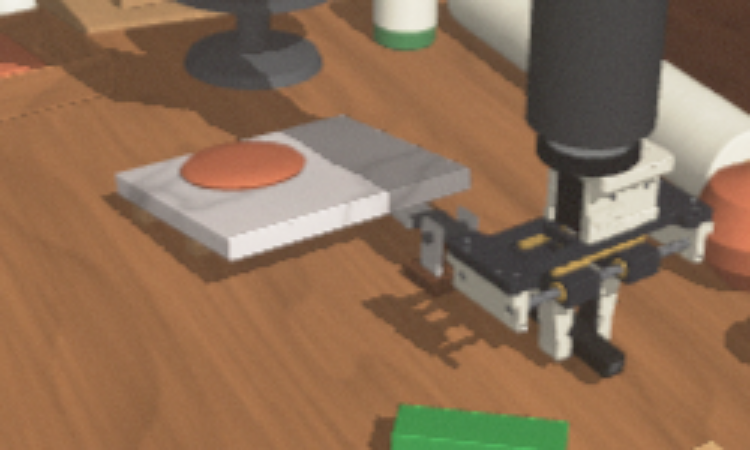

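The slab's edge is clearly raised and the handle is low, and the 38 N upward force suggests the end stop. I'll let go, rise and measure.

send_rows(motion=[{"travel": [0,0,0],"spin": 0},{"travel": [0,0,0],"spin": 0},{"travel": [0,0,0],"spin": 0}], gripper=0.1)

```text
time_s: 5.95
tcp_pos: [0.6329, -0.0602, 0.0196]
eef_rot: [-177.6, 0.8, -80.4]
contact_force: [0.1, 0.4, -0.3]
gripper_width: 0.0346
```

send_rows(motion=[{"travel": [0,0,-0.02],"spin": 0},{"travel": [0,0,-0.035],"spin": 0},{"travel": [0,0,-0.035],"spin": 0},{"travel": [0,0,-0.035],"spin": 0}])

```text
time_s: 6.28
tcp_pos: [0.6239, -0.0638, 0.1385]
eef_rot: [-178.4, 0.8, -80.5]
contact_force: [0.9, -0.9, -0.5]
gripper_width: 0.0478
```

```bash
cat > m.py <<'E'
from h import *
for n in("side","scene"):
    c=r.get_calibration(n); im,d=r.capture(n); P=cloud(c,d); cv2.imwrite(f"pics/{n}_l.png",im); np.save(n+"_l.npy",d)
    ax=np.array([-.167,.986]); ay=np.array([-.986,-.167]); rel=P[...,:2]-[.517,.229]; X=rel@ax; Y=rel@ay; z=P[...,2]
    m=(d>0)&(im.min(-1)>90)&(np.abs(X)<93)&(np.abs(Y)<.11)&(X>-.088)&(X<.09)&(z>.03)
    k=np.polyfit(X[m],z[m],1); print(n,"slab tilt",-k[0].round(4),"edge top z",np.polyval(k,-.1).round(4))
    m=(d>0)&(im.max(-1)<90)&(np.abs(Y+.06)<.03)&(X>-.40)&(X<-.20)&(z>.008)&(z<.13)
    if m.sum()>20:
        k=np.polyfit(X[m],z[m],1); print(" handle slope",k[0].round(3),"n",m.sum())
        for a in(-.34,-.31,-.28,-.25,-.22):
            b=m&(abs(X-a)<.012)
            if b.sum()>3: print("  ",a,np.percentile(z[b],[50,90]).round(4),np.median(Y[b]).round(4))
    for t in("pry_bar_grip","slab"):
        for k in r.pinpoint(n,t): print(" ",t,k["conf"],w(c,k["at"]).round(3))
E
python3 m.py; python3 -c "
from h import *
to(.639,-.330,.15,-81.5)"
```

```text
side slab tilt 0.1384 edge top z 0.0703
 handle slope 0.085 n 465
   -0.34 [0.0316 0.0356] -0.056
   -0.31 [0.0353 0.0381] -0.0559
   -0.28 [0.0379 0.0416] -0.0552
   -0.25 [0.0406 0.0437] -0.0552
   -0.22 [0.0388 0.0437] -0.0555
  pry_bar_grip 0.75 [ 0.629 -0.065  0.028]
  slab 0.89 [0.519 0.229 0.013]
scene slab tilt 1.3412 edge top z 0.2359
 handle slope 0.097 n 410
   -0.34 [0.0327 0.0379] -0.0664
   -0.31 [0.0369 0.0405] -0.0674
   -0.28 [0.0395 0.0432] -0.0663
   -0.25 [0.0426 0.0456] -0.0679
   -0.22 [0.0386 0.0413] -0.07
  pry_bar_grip 0.94 [ 0.631 -0.061  0.03 ]
  slab 0.82 [0.512 0.229 0.012]
tool shift [ 0.265   0.0286 -0.0174] spin 0.99 rot [-178.41    0.81  -80.51] p [ 0.6239 -0.0636  0.1371] F [-0.7  0.3 -0.8] w 0.0482 t 6.5833
```

The bar is down: handle slope about 0.09, grip 28–30 mm up, slab tilt 0.138 and edge top about 70 mm. Now the shim. I grasp it 45 mm from its centre, on the outer end.

send_rows(motion=[{"travel": [0.036,0.004,0],"spin": 1.0},{"travel": [0.036,0.004,0],"spin": 0},{"travel": [0.036,0.004,0],"spin": 0},{"travel": [0.036,0.004,0],"spin": 0},{"travel": [0.036,0.004,0],"spin": 0}], gripper=0.6)

```text
time_s: 7.0
tcp_pos: [0.6304, -0.243, 0.1261]
eef_rot: [-179.0, 1.0, -80.9]
contact_force: [0.6, 0.3, 0.5]
gripper_width: 0.0695
```

send_rows(motion=[{"travel": [0.036,0.004,0],"spin": 0},{"travel": [0.036,0.004,0],"spin": 0},{"travel": [0,0,0],"spin": 0},{"travel": [0,0,0],"spin": 0}])

```text
time_s: 7.33
tcp_pos: [0.6298, -0.3258, 0.1148]
eef_rot: [-179.6, 1.2, -81.3]
contact_force: [-0.3, -0.6, -0.2]
gripper_width: 0.0701
```

```bash
python3 -c "
from h import *
to(.639,-.330,.011,-81.5)
c=r.get_calibration('wrist'); im,d=r.capture('wrist'); cv2.imwrite('pics/w2.png',im)
for k in r.pinpoint('wrist','shim'): print(k['conf'],w(c,k['at']).round(4))
"
```

```text
tool shift [ 0.0078 -0.0078  0.1037] spin 0.22 rot [-179.64    1.22  -81.28] p [ 0.6298 -0.3258  0.1148] F [-0.3 -0.6 -0.2] w 0.0701 t 7.3333
0.7 [ 0.6345 -0.2803  0.0011]
```

View pics/w2.png

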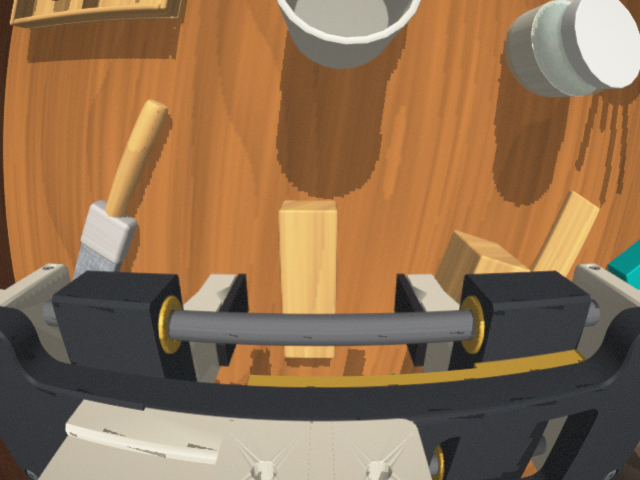

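The shim (columns 280–337) lies between the fingers and is slightly left of centre, which agrees with the measured -8 mm shift. The thick block (485,250) is clear of the right finger.

send_rows(motion=[{"travel": [0.004,-0.004,0.02],"spin": 0.2},{"travel": [0.004,-0.004,0.02],"spin": 0},{"travel": [0,0,0.02],"spin": 0},{"travel": [0,0,0.015],"spin": 0},{"travel": [0,0,0],"spin": 0}])

```text
time_s: 7.85
tcp_pos: [0.6412, -0.3235, 0.0376]
eef_rot: [-179.6, 1.2, -81.0]
contact_force: [-1.2, 0.1, -0.2]
gripper_width: 0.07
```

```bash
python3 -c "
from h import *
to(.639,-.330,.011,-81.5)"
```

```text
tool shift [0.0066 0.0033 0.0265] spin 0.48 rot [-179.58    1.2   -81.02] p [ 0.6412 -0.3235  0.0376] F [-1.2  0.1 -0.2] w 0.07 t 7.85
```

send_rows(motion=[{"travel": [0.005,0.001,0.01],"spin": 0.5},{"travel": [0.004,0.001,0.01],"spin": 0},{"travel": [0.001,0,0.005],"spin": 0},{"travel": [0,0,0],"spin": 0}])

```text
time_s: 8.18
tcp_pos: [0.6423, -0.3308, 0.0118]
eef_rot: [-179.6, 1.2, -81.3]
contact_force: [-0.4, 0.4, -0.1]
gripper_width: 0.0701
```

send_rows(motion=[{"travel": [0.001,0,0],"spin": 0},{"travel": [0.001,0,0],"spin": 0},{"travel": [0,0,0],"spin": 0},{"travel": [0,0,0],"spin": 0},{"travel": [0,0,0],"spin": 0}], gripper=-1, squeeze=35)

```text
time_s: 8.6
tcp_pos: [0.6438, -0.3339, 0.0142]
eef_rot: [-179.4, 1.1, -81.3]
contact_force: [-0.8, -0.3, -1.1]
gripper_width: 0.0421
```

send_rows(motion=[{"travel": [0,0,0],"spin": 0},{"travel": [0,0,0],"spin": 0}])

```text
time_s: 8.77
tcp_pos: [0.644, -0.334, 0.0148]
eef_rot: [-179.3, 1.1, -81.3]
contact_force: [-0.1, -0.9, -1.2]
gripper_width: 0.04
```

```bash
cat > e.py <<'E'
from h import *
for n in("side","scene"):
    c=r.get_calibration(n); im=cv2.imread(f"pics/{n}_l.png"); P=cloud(c,np.load(n+"_l.npy"))
    ax=np.array([-.167,.986]); ay=np.array([-.986,-.167]); rel=P[...,:2]-[.517,.229]; X=rel@ax; Y=rel@ay; z=P[...,2]
    m=(im.min(-1)>90)&(z>.042)&(z<.09)&(abs(X)<.14)&(abs(Y)<.15)
    B=np.arange(-.02,.115,.008); f=[(b,np.percentile(X[m&(abs(Y-b)<.004)],4)) for b in B if (m&(abs(Y-b)<.004)).sum()>15]
    f=np.array(f); k=np.polyfit(f[:,0],f[:,1],1); res=f[:,1]-np.polyval(k,f[:,0]); print(n,"front X slope",k[0].round(4),"X at Y=.04",np.polyval(k,.04).round(4),"res",res.std().round(4))
    m2=m&(X<-.03)&(X>-.09); print("  Y range",np.percentile(Y[m2],[1,99]).round(4), np.percentile(Y[(im.min(-1)>90)&(z>.03)&(z<.09)&(abs(Y)<.14)&(abs(X+.06)<.02)],[.5,99.5]).round(4))
E
python3 e.py
```

```text
side front X slope -0.0007 X at Y=.04 -0.0987 res 0.0007
  Y range [-0.1156  0.12  ] [-0.1183  0.1205]
scene front X slope 1.5875 X at Y=.04 0.0176 res 0.0079
  Y range [-0.1213  0.0959] [-0.1215  0.0029]
```

send_rows(motion=[{"travel": [0,0,-0.02],"spin": 0},{"travel": [0,0,-0.02],"spin": 0},{"travel": [0,0,-0.02],"spin": 0},{"travel": [0,0,-0.02],"spin": 0},{"travel": [0,0,0],"spin": 0}])

```text
time_s: 9.18
tcp_pos: [0.6415, -0.3351, 0.0954]
eef_rot: [-179.6, 1.2, -81.3]
contact_force: [1.2, -1.9, 0.1]
gripper_width: 0.0398
```

send_rows(motion=[{"travel": [-0.034,0.0075,0],"spin": -0.9},{"travel": [-0.034,0.0075,0],"spin": 0},{"travel": [-0.034,0.0075,0],"spin": 0},{"travel": [-0.034,0.0075,0],"spin": 0},{"travel": [-0.034,0.0075,0],"spin": 0}])

```text
time_s: 9.6
tcp_pos: [0.5762, -0.1746, 0.0972]
eef_rot: [-179.5, 1.1, -80.9]
contact_force: [0.9, 0.7, -0.8]
gripper_width: 0.0397
```

send_rows(motion=[{"travel": [-0.034,0.0075,0],"spin": 0},{"travel": [-0.034,0.0075,0],"spin": 0},{"travel": [-0.03,0.0075,0],"spin": 0},{"travel": [-0.02,0.005,0],"spin": 0},{"travel": [0,0,0],"spin": 0}])

```text
time_s: 10.02
tcp_pos: [0.5239, -0.0534, 0.0986]
eef_rot: [-179.4, 1.2, -80.7]
contact_force: [-1.0, -0.0, -1.4]
gripper_width: 0.0399
```

```bash
python3 -c "
from h import *
to(.5188,-.0212,.020,-80.4)"
```

```text
tool shift [-0.031   0.0007  0.0793] spin -0.32 rot [-179.45    1.16  -80.72] p [ 0.5239 -0.0534  0.0986] F [-1.  -0.  -1.4] w 0.0399 t 10.0167
```

send_rows(motion=[{"travel": [-0.016,0.0005,0.01],"spin": -0.3},{"travel": [-0.016,0,0.015],"spin": 0},{"travel": [0,0,0.02],"spin": 0},{"travel": [0,0,0.018],"spin": 0},{"travel": [0,0,0],"spin": 0}])

```text
time_s: 10.43
tcp_pos: [0.5194, -0.0168, 0.0366]
eef_rot: [-179.0, 1.2, -80.1]
contact_force: [-0.4, -0.7, -0.8]
gripper_width: 0.0396
```

```bash
python3 - <<'E'
from h import *
to(.5188,-.0212,.020,-80.4)
c=r.get_calibration("side"); im,d=r.capture("side"); cv2.imwrite("pics/s2.png",cv2.resize(im[150:300,200:450],None,fx=3,fy=3))
E
```

```text
tool shift [0.0046 0.0016 0.0164] spin 0.25 rot [-179.04    1.2   -80.15] p [ 0.5194 -0.0168  0.0366] F [-0.4 -0.7 -0.8] w 0.0396 t 10.4333
```

View pics/s2.png

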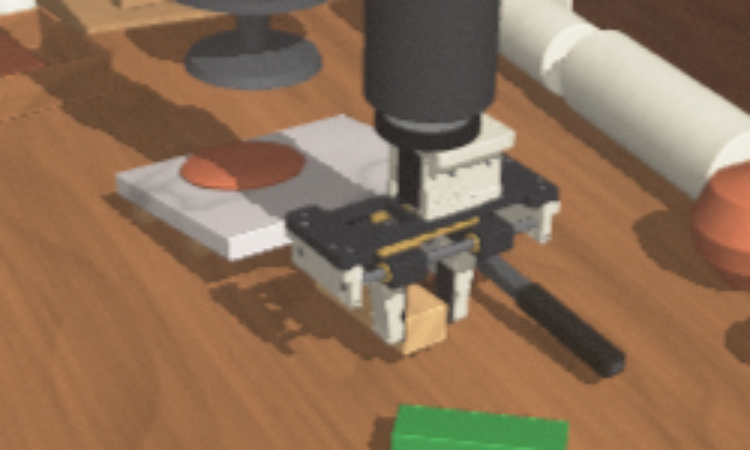

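The shim is held level in front of the raised edge, and the gripper is clear of the bar. I lower it to about 4 mm off the bench and slide in.

send_rows(motion=[{"travel": [0,0.001,0.009],"spin": 0.2},{"travel": [0,0.0005,0.006],"spin": 0},{"travel": [0,0,0],"spin": 0}])

```text
time_s: 10.73
tcp_pos: [0.5204, -0.0172, 0.0237]
eef_rot: [-178.8, 1.2, -80.4]
contact_force: [0.0, -0.2, 0.1]
gripper_width: 0.0399
```

```bash
python3 -c "
from h import *
to(.5021,.0773,.0185,-80.4)"
```

```text
tool shift [-0.0961  0.0024  0.0072] spin 0.03 rot [-178.83    1.19  -80.37] p [ 0.5204 -0.0172  0.0237] F [ 0.  -0.2  0.1] w 0.0399 t 10.7333
```

send_rows(motion=[{"travel": [-0.01,0.001,0.005],"spin": 0},{"travel": [-0.015,0.001,0.002],"spin": 0},{"travel": [0,0,0],"spin": 0}])

```text
time_s: 10.98
tcp_pos: [0.515, 0.0076, 0.0177]
eef_rot: [-178.7, 1.2, -80.6]
contact_force: [-0.9, 0.5, -1.1]
gripper_width: 0.0394
```

```bash
python3 -c "
from h import *
to(.5021,.0773,.0175,-80.4)"
```

```text
tool shift [-0.0709  0.0014  0.0016] spin -0.16 rot [-178.71    1.2   -80.56] p [0.515  0.0076 0.0177] F [-0.9  0.5 -1.1] w 0.0394 t 10.9833
```

send_rows(motion=[{"travel": [-0.01,0.0005,0.0005],"spin": -0.1},{"travel": [-0.012,0.0005,0],"spin": 0},{"travel": [-0.012,0,0],"spin": 0},{"travel": [0,0,0],"spin": 0}])

```text
time_s: 11.32
tcp_pos: [0.5087, 0.0435, 0.0188]
eef_rot: [-178.6, 1.2, -80.5]
contact_force: [-0.5, -0.3, -0.4]
gripper_width: 0.0396
```

```bash
python3 -c "
from h import *
to(.5021,.0773,.0170,-80.4)"
```

```text
tool shift [-0.0344  0.001   0.0025] spin -0.09 rot [-178.58    1.22  -80.49] p [0.5087 0.0435 0.0188] F [-0.5 -0.3 -0.4] w 0.0396 t 11.3167
```

send_rows(motion=[{"travel": [-0.01,0.0005,0.0015],"spin": -0.1},{"travel": [-0.012,0,0.0005],"spin": 0},{"travel": [-0.009,0,0.0005],"spin": 0},{"travel": [0,0,0],"spin": 0}])

```text
time_s: 11.65
tcp_pos: [0.5032, 0.0766, 0.0177]
eef_rot: [-178.5, 1.3, -80.4]
contact_force: [-0.5, -0.5, -1.3]
gripper_width: 0.0397
```

```bash
python3 - <<'E'
from h import *
to(.5021,.0773,.0145,-80.4)
E
python3 m.py; python3 - <<'E'
import cv2
a=cv2.imread("pics/side_l.png")[150:300,200:450]; b=cv2.imread("pics/scene_l.png")[150:300,300:500]
cv2.imwrite("pics/s3.png",cv2.resize(a,None,fx=3,fy=3))
E
```

```text
tool shift [-0.0008  0.001   0.0032] spin 0.04 rot [-178.46    1.26  -80.36] p [0.5032 0.0766 0.0177] F [-0.5 -0.5 -1.3] w 0.0397 t 11.65
side slab tilt 1.4488 edge top z 0.2779
 handle slope 0.093 n 508
   -0.34 [0.0325 0.0356] -0.0556
   -0.31 [0.0352 0.0389] -0.0553
   -0.28 [0.0388 0.0422] -0.0559
   -0.25 [0.0412 0.0446] -0.0552
   -0.22 [0.0415 0.0455] -0.0569
  pry_bar_grip 0.58 [ 0.625 -0.065  0.029]
  slab 0.66 [0.519 0.228 0.019]
scene slab tilt 1.0553 edge top z 0.2335
 handle slope 0.096 n 410
   -0.34 [0.0331 0.0367] -0.067
   -0.31 [0.0365 0.04  ] -0.0667
   -0.28 [0.0395 0.0429] -0.0664
   -0.25 [0.0424 0.0455] -0.0677
   -0.22 [0.0389 0.0423] -0.0705
  pry_bar_grip 0.78 [ 0.63  -0.061  0.029]
  slab 0.86 [0.513 0.229 0.009]
```

View pics/s3.png

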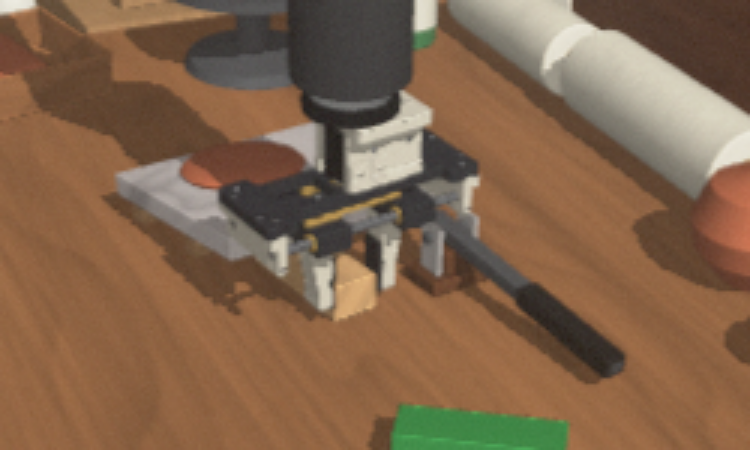

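The shim is in and the slab is unmoved. I lower it onto the bench and open only part way, to stay clear of the fulcrum block.

send_rows(motion=[{"travel": [0,0.0005,0.0025],"spin": 0},{"travel": [0,0,0.0015],"spin": 0},{"travel": [0,0,0.001],"spin": 0}])

```text
time_s: 12.2
tcp_pos: [0.5031, 0.0744, 0.0142]
eef_rot: [-178.5, 1.2, -80.5]
contact_force: [-9.6, 4.5, 25.7]
gripper_width: 0.0394
```

send_rows(motion=[{"travel": [0,0,0],"spin": 0},{"travel": [0,0,0],"spin": 0},{"travel": [0,0,0],"spin": 0},{"travel": [0,0,0],"spin": 0},{"travel": [0,0,0],"spin": 0}], gripper=0.2)

```text
time_s: 12.62
tcp_pos: [0.5036, 0.0738, 0.0146]
eef_rot: [-178.4, 1.3, -80.6]
contact_force: [0.0, 0.8, -0.3]
gripper_width: 0.0525
```

Released. I go straight up, drawing back slightly, then check.

send_rows(motion=[{"travel": [0,0,-0.015],"spin": 0},{"travel": [0,0,-0.025],"spin": 0},{"travel": [0.005,0,-0.035],"spin": 0},{"travel": [0.03,0,-0.025],"spin": 0},{"travel": [0.035,0,-0.02],"spin": 0}])

```text
time_s: 13.03
tcp_pos: [0.5089, 0.0017, 0.1317]
eef_rot: [-179.1, 1.0, -80.3]
contact_force: [1.4, -0.0, -0.5]
gripper_width: 0.0524
```

send_rows(motion=[{"travel": [0.038,0,-0.01],"spin": 0},{"travel": [0.038,0,0],"spin": 0},{"travel": [0.038,0,0],"spin": 0},{"travel": [0.038,0,0],"spin": 0},{"travel": [0,0,0],"spin": 0}])

```text
time_s: 13.45
tcp_pos: [0.5391, -0.158, 0.1466]
eef_rot: [-178.4, 1.0, -80.1]
contact_force: [0.9, 0.1, 0.4]
gripper_width: 0.0525
```

```bash
python3 m.py; python3 e.py; python3 - <<'E'
from h import *
c=r.get_calibration("side"); P=cloud(c,np.load("side_l.npy")); im=cv2.imread("pics/side_l.png")
for n in("side","scene"):
    c=r.get_calibration(n); P=cloud(c,np.load(n+"_l.npy")); im=cv2.imread(f"pics/{n}_l.png")
    rel=P[...,:2]-[.517,.229]; X=rel@[-.167,.986]; Y=rel@[-.986,-.167]; z=P[...,2]
    m=(z>.024)&(z<.038)&(X>-.175)&(X<-.108)&(abs(Y-.04)<.035); q=np.c_[X[m],Y[m]]*1000
    print(n,"shim top z",np.median(z[m]).round(4),cv2.minAreaRect(q.astype(np.float32)),np.percentile(q,[1,99],axis=0).round(1).tolist())
    for k in r.pinpoint(n,"shim"): print(k["conf"],w(c,k["at"]).round(3))
cv2.imwrite("pics/f.png",np.hstack([cv2.resize(cv2.imread("pics/side_l.png")[160:280,220:420],None,fx=2,fy=2),cv2.resize(cv2.imread("pics/scene_l.png")[160:280,310:510],None,fx=2,fy=2)]))
E
```

```text
side slab tilt 0.1142 edge top z 0.0667
 handle slope 0.105 n 399
   -0.34 [0.0318 0.0356] -0.0554
   -0.31 [0.0355 0.0393] -0.0552
   -0.28 [0.0382 0.042 ] -0.0552
   -0.25 [0.0411 0.0441] -0.0558
  pry_bar_grip 0.74 [ 0.629 -0.063  0.028]
  slab 0.64 [0.516 0.228 0.017]
scene slab tilt 0.1053 edge top z 0.0669
 handle slope 0.102 n 467
   -0.34 [0.0333 0.0373] -0.0662
   -0.31 [0.0361 0.0405] -0.0663
   -0.28 [0.0395 0.0431] -0.0661
   -0.25 [0.0423 0.0462] -0.067
   -0.22 [0.0447 0.0476] -0.0623
  pry_bar_grip 0.93 [ 0.633 -0.062  0.029]
  slab 0.96 [0.514 0.231 0.01 ]
side front X slope 0.0002 X at Y=.04 -0.0991 res 0.0008
  Y range [-0.075   0.1197] [-0.0742  0.1206]
scene front X slope -0.007 X at Y=.04 -0.0973 res 0.0006
  Y range [-0.1203  0.1161] [-0.1205  0.1176]
side shim top z 0.0316 ((-136.7792205810547, 40.86606979370117), (45.336795806884766, 56.88717269897461), 89.66705322265625) [[-163.8, 21.3], [-108.8, 62.6]]
0.86 [ 0.284 -0.356  0.   ]
0.76 [ 0.506 -0.149  0.002]
0.59 [ 0.491  0.125 -0.001]
scene shim top z 0.0317 ((-136.34239196777344, 39.852996826171875), (56.16311264038086, 43.0577507019043), 1.1954946517944336) [[-163.2, 19.8], [-108.5, 60.7]]
0.87 [ 0.502 -0.147 -0.003]
0.87 [ 0.287 -0.351  0.002]
0.56 [0.513 0.227 0.011]
```

View pics/f.png

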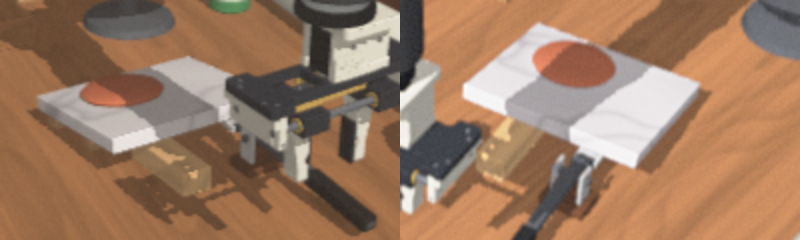

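The views show the shim flat (top about 32 mm up), square to within about 1°, at y ≈ +40 with 55 of its 120 mm under the edge. The slab is in place, the bar is down and the gripper is clear, so I hand the job in.

```bash
python3 -c "
from h import *
print(r.close_job())"
```

```text
the job is handed in; nothing more can be done
None
```

The job is done and handed in at about 14 s of the 48 s allowed; no verdict was reported. I levered the bar's handle down to its stop and let go, and the bar stayed there. Then I slid the 32 mm plain shim under the raised edge and released it.

**Last checks, with the robot touching nothing:**
- **Bar:** the handle slopes about 0.10 rad below level and the grip point is 28–29 mm up.
- **Slab:** the edge's top is about 67 mm up. The slab is within about 2 mm of where it started.
- **Shim:** it lies flat (top 32 mm up) at slab y ≈ +40 and is square to within about 1°. About 55 of its 120 mm (46%) is under the slab, slightly less than half.

**Checks that disagreed or failed:**
- The final depth fits gave a slab tilt of 0.105 and 0.114 rad, against 0.13 nominal and 0.138 measured just after levering. The edge height and handle slope still match fully down.
- A few fits and network detections were wrong, from views the gripper blocked or from look-alikes, and I ignored them.

The highest force I read was about 38 N, through the fingers, when the bar met its end stop.

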